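# Open the turntable's battery box

### The job

The display turntable needs new cells. With the fingertips, press the red snap tab of its battery box fully down so that it lets go of the white cover, then push the cover by its blue ridge along its rails, over the tab, until it lies wholly in the green tray at the other end of the box. Slide it, do not lift or tip it, and leave the spare cell, the two little pots and the screwdriver where they are.

Things in the scene. Friction and masses are not known exactly. Their poses are not given: they have to be found in the camera images.
- battery_box: Fixed grey box, 292 long (x) x 122 wide (y) x 50 high; origin: centre of its underside, on the table. The cover slides off towards its +x, on two aluminium ledges (top 42 above the table, y = +-31 to +-45) between side walls (inner faces y = +-45, 50 high). Along x: end wall -146 to -137 (50 high), cell compartment to -38, recess with the tab -33 to 10 (floor 34 high), green tray 10 to 140.
- tray (a point): Middle of the green tray floor, 40.5 above the table, at box x = 75, y = 0; the tray spans box x = 10 to 140, up to an end wall 50 high. The ledges run on beside it, so the cover slides in level.
- tab (a joint): Travel of the snap tab, m: 0 = up (locked), 0.012 = fully down. Starts at 0 to 0.0015. It moves straight down against about 4 N of friction, has no spring and stays where it is pressed. The cover passes over it from 0.009 on; pressed 0.010 or more is safe.
- tab_top (a point): Top of the red snap tab (block 36 along the box's x, 40 along y), at a thin white line; box x = -10, y = 0. 51 above the table when up (9 above the ledges), 39 when fully down. The tab spans box x = -32 to 4; the cover's edge is at about -35; beside the tab 62 are free between the ledges. Press here with closed fingers.
- cover: Loose white plate, 100 long (x) x 86 wide (y) x 5 thick, about 0.1 kg, 2 play on each side between the walls. Origin: centre of its underside, 42 above the table; axes as the box's. Starts on its seat over the cells, origin at box x = -85; wholly in the tray with its origin at box x = 60 or more; it meets the end wall at 90. It slides with about 1 N and stops when no longer pushed.
- ridge (a point): Middle of the steep rear face of the blue push ridge on the cover, at cover x = -36, y = 0, 14 above its underside. The ridge is 64 wide (y); the face looks to the box's -x and rises from the cover's top (47 above the table) to 65; on the +x side a ramp falls to the cover. Push here towards box +x, fingers closed, their ends 52 to 58 above the table.
- spare_cell: Bystander: loose copper-coloured cell standing upright, 26 diameter x 50 high; origin at the centre of its underside.
- small_pot: Bystander: loose terracotta pot, 72 diameter x 50 high; origin at the centre of its underside.
- glazed_pot: Bystander: loose blue pot, 72 diameter x 42 high; origin at the centre of its underside.
- screwdriver: Bystander: loose screwdriver lying on the table along its own x, handle to -x, about 200 long; origin under its middle.
Mind the look-alikes: they are no part of the job. There is more than one size of the cover; the job needs the middle-sized.

How it is judged (in metres and radians):
On the way, in this order (a step that is already met when the one before it is completed fails the run):
1. the tab is pressed down (0.0095 m or more) while the cover is still on its seat (value of joint tab above 0.0095 m and x of cover in the frame of battery_box below -0.075 m), for 0.2 s.
2. the cover lies wholly in the tray (x of cover in the frame of battery_box above 0.056 m and y of cover in the frame of battery_box between -0.008 and 0.008 m), for 0.2 s.
At the end, for the whole second after the job is handed in: The cover lies flat and still on the ledges in the tray: its origin at box x above 56 mm and within 8 mm of the middle line, 38 to 46 mm above the table, tilted less than 0.06 rad, in line with the box within 0.1 rad; the tab still down (above 0.0085 m) (all of step 2 and value of joint tab above 0.0085 m and z of cover in the frame of battery_box between 0.038 and 0.046 m and angle between cover's own z axis and vertical below 0.06 rad and angle between the x axis of cover and the x axis of battery_box, either way round below 0.1 rad and linear speed of cover below 0.01 m/s); the robot touches nothing.
It fails at once if the cover is lifted (more than 10 mm above the ledges) (z of cover in the frame of battery_box above 0.052 m).
It fails at once if the cover is tipped (more than 0.2 rad) (angle between cover's own z axis and vertical above 0.2 rad).
It fails at once if a bystander is moved more than 20 mm (distance of any of spare_cell, small_pot, glazed_pot, screwdriver from where it was at the start of the episode above 0.02 m).
It fails at once if a standing bystander is tipped over (angle between any of spare_cell, small_pot, glazed_pot's own z axis and vertical above 0.3 rad).
It also fails if it takes over 43 s, if anything falls off the work surface, if the arm or the gripper's body presses on something with over 40 N, if the wrist force passes 120 N, or if a joint passes its speed limit or range.

### The arm

A 6-joint arm with a two-finger parallel gripper is mounted at the origin on the work surface. World frame = base frame: x ahead of the robot, y to its left, z up, the work surface at z = 0. Lengths are in mm, angles in rad, forces in N, time in s.
With the tool pointing down it reaches from about 350 to 925 mm from the base axis. Payload 6.4 kg.
Tool frame: the origin (TCP) lies on the centre line of the jaws, within the pads' length; the fingertips stand r.tip_extent ahead of it and the grasp point (between the pads) is the TCP (r.tip_extent is the distance from the TCP to the fingertips, in mm); z points along the fingers, y is the direction in which the jaws open and shut (so a half turn about z gives the same grasp; the last joint's range is limited). The gripper opens to 94 mm and grips with 3 to 60 N. Pads are 16 mm wide; open, the fingers measure 119 mm over their backs; the gripper's body (75 mm by 177 mm) begins 78 mm behind the grasp point.
Start: joints at [-1.509, 0.245, 1.558, -0, 1.339, -0.174], TCP at [151.858, -632.023, 224.455] pointing down, gripper open.
Joint ranges: [-3.13, 3.13], [-1.02, 2.26], [0.13, 2.54], [-0.95, 4.09], [0.21, 2.88], [-2.74, 2.74]. Speed limits (rad/s): [2.57, 2.57, 3.14, 3.14, 3.14, 3.14].

### API

Orientations are given as a unit quaternion [x, y, z, w].
In Python, from bench import r, effector, kinematics, imaging, job, readout gives the robot as it stands. Calls block until the motion is done:
- r.goto(position, orientation): joint-space move of the TCP to a pose.
- r.move_linear(position, orientation=None, rate=150, threshold=None): straight line of the TCP; orientation=None keeps the orientation; rate is the mean speed in mm/s. With threshold (N) it stops when the force on the tool has changed by that much, and returns True; else False.
- r.goto_joints(angles): joint-space move.
- effector.command_gripper(opening, grip_force=None): opening from 0.0 (shut) to 1.0 (fully open); grip_force is the grip in N (None keeps the last); returns when the fingers have stopped.
- r.pause(seconds).
- kinematics.inverse_kinematics(position, orientation): joint angles nearest the present ones, or None.
- imaging.grab_frame(name): name is "scene" or "side" or "wrist"; returns the picture (384x512x3 uint8, red, green, blue); there is no depth.
- imaging.camera_info(name): a dict with "fx", "fy", "cx", "cy" (pixels), "rvec" (rotation vector, rad) and "tvec" (3), from world to camera coordinates, as OpenCV has them. Camera axes: x right, y down, z forward; pixel columns grow to the right and rows downward; lengths in mm; the calibration is good to about 2 mm. The wrist camera is an equidistant fisheye: a pixel r from the principal point sees the ray r / f radians off the axis. A picture is of the moment at which its call begins: read the wrist's pose just before it. camera_info takes no time and is no camera call; for the wrist camera it gives the pose at the moment of the call.
A pose or a line that the arm cannot do raises r.Unreachable and nothing moves.
- job.finish_job(): hands the job in, once; it reports no verdict.
Readings, each from a call of its own:
- readout.get_time_s(): time.
- readout.get_joint_positions(): joint angles.
- readout.get_joint_vel(): joint speeds.
- readout.get_joint_torque(): joint torques, N m.
- readout.get_ee_pos(): TCP position.
- readout.get_ee_rot(): TCP orientation.
- readout.get_ft_force(): force on the tool from outside, world axes, zero at the start.
- readout.get_moment(): the same for the moment, N m.
- readout.get_opening(): opening from 0.0 (shut) to 1.0 (fully open).
Only numpy, scipy, OpenCV 4.12 (cv2) and the standard library are available. Lean on these libraries where they do the work, as an engineer would, in place of code of your own. Each camera call takes 0.05 s, during which the arm holds its last target. There are 200 camera calls.

## Working session

There is one attempt and no reset: what is moved stays moved. The work goes in short steps, each a Python script; the robot and the scene stay as the last script left them, time stands still between calls to the robot, and variables do not carry over. Pictures are saved under pics/ and viewed, about 8 in all and at most 12, crops included, and the job is handed in when it is done.

```bash
mkdir -p pics; python3 - <<'E'
from bench import r, imaging, readout
import cv2
for n in ("scene","side","wrist"):
    i=imaging.camera_info(n); print(n,i)
    cv2.imwrite(f"pics/{n}0.png",imaging.grab_frame(n)[:,:,::-1])
print(r.tip_extent,readout.get_time_s(),readout.get_ee_rot())
E
```

```text
scene {'fx': 439.0178835279696, 'fy': 439.0178835279696, 'cx': 248.4528055480261, 'cy': 195.91383303700394, 'rvec': array([ 2.04814029,  1.74699835, -0.48792134]), 'tvec': array([ -59.05684293, -436.77090026, 1064.27993794])}
side {'fx': 489.492955114885, 'fy': 489.492955114885, 'cx': 256.0193816065369, 'cy': 187.09553789220595, 'rvec': array([ 2.32497971, -0.73900715,  0.27448651]), 'tvec': array([-466.24701337,  290.0265074 ,  734.64661924])}
wrist {'fx': 297.3186396354542, 'fy': 297.3186396354542, 'cx': 256.0327957588695, 'cy': 192.94189007617555, 'rvec': array([-2.2876736 ,  1.8032728 ,  0.25425395]), 'tvec': array([-648.49753697,  -28.79398582,  393.59558637])}
19.0 0.15 [ 9.93057234e-01  1.17629963e-01  4.89802391e-05 -7.20081470e-04]
```

View pics/scene0.png

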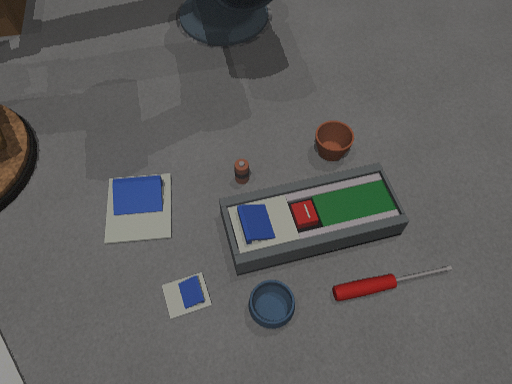

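View pics/side0.png

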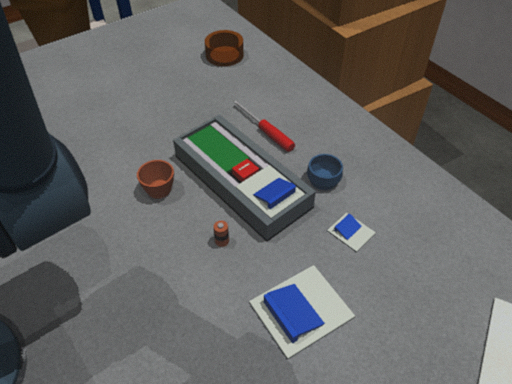

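The scene view shows the box with the cover at about (258,222), the tab at (305,213) and the green tray at (352,203). The pots, the cell and the screwdriver lie around it. The side view agrees: tray (222,147), tab (245,169), cover (280,192). The other two covers lie loose on the table as look-alikes.

```bash
cat > h.py <<'E'
import numpy as np, cv2
from bench import r, effector, kinematics, imaging, readout
def cast(info,px,z,fish=False):
    px=np.asarray(px,float).reshape(-1,2)
    R=cv2.Rodrigues(np.array(info["rvec"]))[0]; t=np.array(info["tvec"])
    u=(px-[info["cx"],info["cy"]])/[info["fx"],info["fy"]]
    if fish:
        th=np.linalg.norm(u,axis=1,keepdims=True)+1e-12
        d=np.hstack([u/th*np.sin(th),np.cos(th)])
    else: d=np.hstack([u,np.ones((len(u),1))])
    c=-R.T@t; d=d@R
    return c[:2]+d[:,:2]*((z-c[2])/d[:,2:])
def mask(img,col):
    h=cv2.cvtColor(img,cv2.COLOR_RGB2HSV)
    H,S,V=h[...,0].astype(int),h[...,1],h[...,2]
    m={"green":(H>45)&(H<80)&(S>120)&(V>40),"red":((H<5)|(H>174))&(S>190)&(V>60),"blue":(H>110)&(H<130)&(S>150)&(V>60)}[col]
    return m.astype(np.uint8)
def blobs(img,col,amin=60):
    cs=cv2.findContours(mask(img,col),cv2.RETR_EXTERNAL,cv2.CHAIN_APPROX_NONE)[0]
    return [c.reshape(-1,2) for c in cs if cv2.contourArea(c)>amin]
E
python3 - <<'E'
from h import *
for n in ("scene","side"):
    img=cv2.imread(f"pics/{n}0.png")[:,:,::-1].copy(); i=imaging.camera_info(n)
    for col,z in (("green",40.5),("red",51),("blue",65)):
        for b in blobs(img,col):
            p=cast(i,b,z).astype(np.float32); print(n,col,b.mean(0).round(),np.round(cv2.minAreaRect(p)[0],1),np.round(cv2.minAreaRect(p)[1],1),round(cv2.minAreaRect(p)[2],2))
E
```

```text
scene green [353. 203.] [576.7 149.1] [ 59.2 131.2] 5.75
scene red [361. 287.] [727.4 122. ] [23.3 96.9] 3.63
scene blue [191. 292.] [ 698.3 -136.5] [41.3 28.4] 10.49
scene blue [256. 222.] [599.5 -23.9] [68.1 43.6] 5.45
scene blue [137. 195.] [ 518.1 -210.3] [81.1 68.1] 86.68
side green [218. 148.] [581.1 151.1] [ 58.6 133. ] 5.75
side red [245. 168.] [588.4  61.3] [39. 36.] 5.81
side red [276. 133.] [696.5 109.2] [20.  93.9] 2.66
side blue [292. 312.] [ 472.5 -233.3] [85.2 55.8] 86.37
side blue [348. 226.] [ 647.6 -165. ] [44.8 31.3] 10.24
side blue [275. 192.] [595.3 -30.3] [72.1 43.1] 6.02
```

```bash
cat >> h.py <<'E'
def quat(a): return [np.cos(a/2),np.sin(a/2),0,0]
E
python3 - <<'E'
from h import *
a=np.radians(95.75); 
effector.command_gripper(0.0,20)
r.goto([592,30,260],quat(a))
i=imaging.camera_info("wrist"); img=imaging.grab_frame("wrist")
cv2.imwrite("pics/w1.png",img[:,:,::-1])
print(readout.get_ee_pos(),readout.get_joint_positions(),readout.get_time_s(),readout.get_opening())
for col,z in (("green",40.5),("red",51),("blue",65)):
    for b in blobs(img,col,150):
        p=cast(i,b,z,True).astype(np.float32);q=cv2.minAreaRect(p); print(col,b.mean(0).round(),np.round(q[0],1),np.round(q[1],1),round(q[2],2))
R=cv2.Rodrigues(i["rvec"])[0];print("cam",-R.T@i["tvec"])
E
```

```text
[592.08170235  29.31173514 259.967432  ] [-1.41593741e-01  8.45435090e-02  1.67326291e+00 -1.02910119e-04
  1.38380123e+00 -2.40867456e-01] 4.4167 0.0020309905520038626
green [255.  79.] [578.7 150.6] [ 61.3 131.1] 5.56
red [255. 148.] [587.3  62.8] [40.5 36.8] 5.64
red [352. 105.] [705.3 131.6] [23.8 92.1] 3.86
cam [583.99379628 109.87194963 421.90140818]
```

View pics/w1.png

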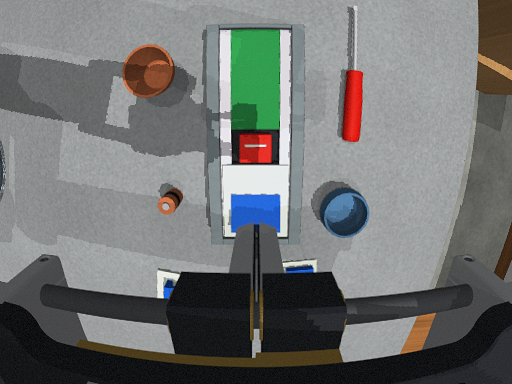

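The wrist view shows the tab at (255,148), the tray at (255,79) and the cover's ridge at (255,212), all in line with the tool axis. The casts from all three views agree to about 3 mm. Next I press the tab.

```bash
cat >> h.py <<'E'
A=np.radians(95.6); EX=np.array([np.cos(A),np.sin(A)]); EY=np.array([-EX[1],EX[0]]); O=np.array([586.2,74.0])
def P(x,tipz,y=0): return [*(O+x*EX+y*EY),tipz+19.0]
def st(tag):
    e=readout.get_ee_pos(); d=e[:2]-O; print(tag,"box",np.round([d@EX,d@EY,e[2]-19],1),"F",np.round(readout.get_ft_force(),1),"t",round(readout.get_time_s(),2))
E
python3 - <<'E'
from h import *
r.move_linear(P(-10,75),quat(A),rate=150); st("above")
print(r.move_linear(P(-10,53),rate=50,threshold=20)); st("near")
print(r.move_linear(P(-10,38),rate=25,threshold=20)); st("down")
r.pause(0.3); st("hold")
r.move_linear(P(-10,75),rate=80); 
r.move_linear(P(-10,120),rate=120); 
r.move_linear(P(-150,120),rate=150); st("up")
cv2.imwrite("pics/w2.png",imaging.grab_frame("wrist")[:,:,::-1])
cv2.imwrite("pics/s2.png",imaging.grab_frame("side")[80:260,150:370,::-1].repeat(3,0).repeat(3,1))
E
```

```text
above box [-10.3  -0.9  76.1] F [-0.  -0.7 -0. ] t 5.7
False
near box [-10.    0.1  52.7] F [0.1 0.6 1. ] t 6.29
False
down box [-10.1  -0.7  39.2] F [-2.1 -0.2  9.1] t 7.04
hold box [-10.1  -0.7  39.2] F [-2.1 -0.2  8.6] t 7.34
up box [-1.493e+02  1.000e-01  1.198e+02] F [-0.4  0.3 -0.3] t 9.57
```

View pics/s2.png

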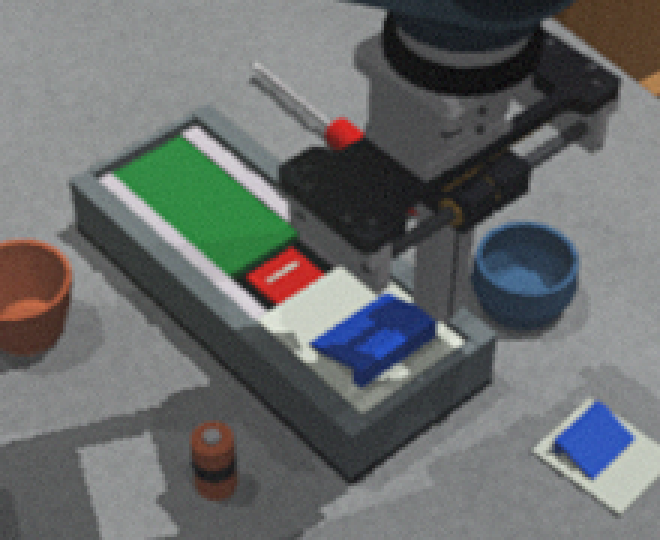

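View pics/w2.png

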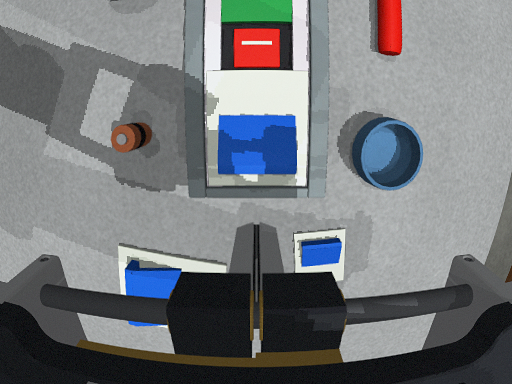

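The tip reached 39.2 mm with 9 N, so the tab is bottomed. The side view shows it sunk below the cover. The wrist view has the ridge at (257,145) in line with the fingers at column 256, and the cover still on its seat. Next I push.

```bash
python3 - <<'E'
from h import *
r.move_linear(P(-141,70),rate=100); r.move_linear(P(-141,55),rate=50,threshold=15); st("behind")
print(r.move_linear(P(-125,55),rate=30,threshold=15)); st("contact")
print(r.move_linear(P(-60,55),rate=40,threshold=15)); st("mid")
print(r.move_linear(P(28,55),rate=50,threshold=15)); st("end")
r.move_linear(P(10,55),rate=60); r.move_linear(P(5,120),rate=120); r.move_linear(P(-110,200),rate=150); r.pause(.3); st("clear")
i=imaging.camera_info("wrist"); img=imaging.grab_frame("wrist")
cv2.imwrite("pics/w3.png",img[:,:,::-1])
for col,z in (("blue",65),("red",39),("green",40.5)):
    for b in blobs(img,col,150):
        p=cast(i,b,z,True).astype(np.float32);q=cv2.minAreaRect(p);d=np.array(q[0])-O; print(col,b.mean(0).round(),"box",np.round([d@EX,d@EY],1),np.round(q[1],1),round(q[2],2))
cv2.imwrite("pics/s3.png",imaging.grab_frame("side")[80:260,150:370,::-1].repeat(3,0).repeat(3,1))
E
```

```text
behind box [-141.     0.2   54.6] F [0.4 0.5 0.3] t 10.78
False
contact box [-124.8    0.    55. ] F [0.8 0.8 0.3] t 11.46
False
mid box [-60.1  -0.1  55.1] F [-0.8  0.6 -0.4] t 13.23
False
end box [28.   0.2 54.8] F [-0.2 -0.3  1.4] t 15.14
clear box [-1.095e+02  1.000e-01  1.997e+02] F [-0.4 -0.5  0.2] t 17.67
red [256.  96.] box [-12.3  -0.2] [39.7 34.7] 5.62
red [364.  56.] box [  42.7 -127.4] [24.6 96. ] 3.36
green [256.  70.] box [18.2 -0.2] [59.7 13. ] 5.34
```

View pics/w3.png

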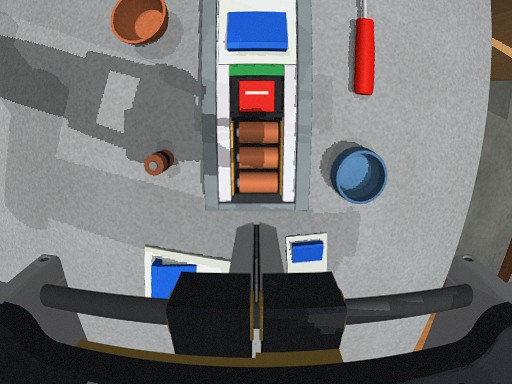

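View pics/s3.png

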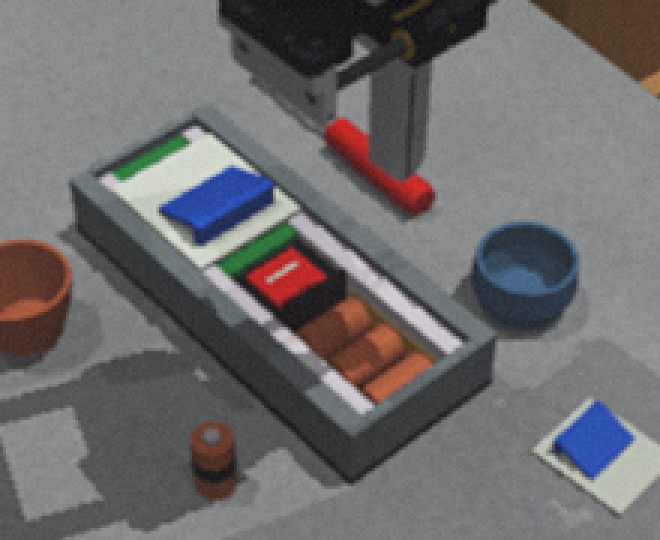

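The wrist view shows the cover straight in the tray, with its ridge at (257,30) and a green strip behind its rear edge at row 66. The strip spans box x of about 12 to 25, so the cover's origin is at about 73 to 75. The side view shows green at both ends, the tab down, and the bystanders where they were.

```bash
python3 -c "
from bench import job; job.finish_job()"
```

```text
the job is handed in; nothing more can be done
```

I pressed the tab down, slid the cover over it into the green tray, and handed the job in. The interface reports no verdict.

- **Tab:** I pressed it with closed fingers until the tips stood 39.2 mm above the table with about 9 N, which is essentially fully down. The later pictures still show it down.
- **Cover:** I pushed it by the blue ridge with the fingertips about 55 mm above the table, and no force limit tripped. The wrist picture puts its origin at about box x = 73 to 75 mm, where 56 is needed and the end wall is at 90. The side and wrist views show it straight and flat, with green visible at both ends. I judged its sideways position and tilt only by eye, because the ridge's colour mask gave no number in the last check.
- **Bystanders:** The cell, both pots and the screwdriver look unmoved. I did not measure them.
- **Robot:** It ended about 200 mm above the table (fingertips), touching nothing. The clock read 17.7 s of the 43 s allowed.

The box position from the tab and from the tray disagreed by about 3 mm, so I used the average.

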